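Set the bell timer for the vial heater

TASK

Set the wind-up bell timer on the lab bench to 25 minutes: twist its knob clockwise past the 30-minute top mark, then turn it back down to the 25-minute mark and let go. The timer is light and its hard feet slide easily, so lean on it gently while you twist, just firmly enough that its case does not skid or spin round on the bench, and leave it standing where it is. Leave the vial rack, the beaker and the jar alone.

Things in the scene. Friction and masses are not known exactly. Their poses are not given: they have to be found in the camera images.
- dial (a joint): Turn of the knob in its case, rad: 0 with the pointer at the zero mark, growing clockwise seen from above, 0.1571 (9 degrees) per minute: 25 min is 3.927, the 30 min top mark 4.712; hard stop at 5.027. Drag 0.10 N m plus a mainspring's 0.006 N m per rad (against winding up, helping back); it stays where it is left. Starts at about 13 to 19 min.
- knob_axis (a point): On the timer's vertical axis, 50 mm above the bench. Around it a round fluted grey knob 44 mm wide, 35 to 63 mm above the bench, and under it, turning with it, a skirt disc 60 mm wide (31 to 35 mm) with a pointer and black line. Pushed onto a splined shaft, the knob may sit 0 to 4 mm higher (not measured); about 2 N slides it down home, then the push reaches the feet.
- zero_mark (a point): Point on the upper outer edge of the timer's case at the zero mark, 46 mm from the axis and 30 mm above the bench; a small raised wedge on the case's side marks it. Its -x axis points out from the axis to the zero mark.
- timer: Loose round timer, about 0.4 kg: white case 92 mm wide, top face at 30 mm, four hard feet 37 mm from the axis. Black minute marks run clockwise from the zero mark, every fifth one long: the seventh long one is 30 min, the sixth 25. Origin on the axis at bench height. Friction on the bench about 0.3: winding takes 10 to 15 N on the feet in all (weight included) or it spins; over 30 N is too hard.
- rack_mid (a point): Centre of a white vial rack, 66 x 96 x 41 mm, half-way up, loose.
- beaker_mid (a point): Centre of a glass beaker 68 mm wide and 85 mm high, half-way up, loose.
- jar_mid (a point): Centre of an amber jar 54 mm wide and 90 mm high, half-way up, loose.
Things that resemble listed ones, but are neither listed nor needed, are in the scene too. What is shaped like the timer but blue, brown or purple is not meant.

How it is judged:
By the outcome, as a careful person would: the job done as asked, in the order asked, and still so for the second after the job is handed in, with the robot touching nothing.
It also fails if it takes over 67 s, if anything falls off the work surface, if the arm or the gripper's body presses on something with over 40 N, if the wrist force passes 120 N, or if a joint passes its speed limit or range.

ROBOT

A 7-joint arm with a two-finger parallel gripper is mounted at the origin on the work surface. World frame = base frame: x ahead of the robot, y to its left, z up, the work surface at z = 0. Lengths are in m, angles in rad, forces in N, time in s.
With the tool pointing down it reaches from about 0.4 to 0.875 m from the base axis. Payload 19.3 kg.
Tool frame: the origin (TCP) lies midway between the tips of the shut fingers; the grasp point (between the pads) lies 19 mm behind it (bot.grip_point_offset is the distance from the TCP to the grasp point, in m); z points along the fingers, y is the direction in which the jaws open and shut (so a half turn about z gives the same grasp; the last joint's range is limited). The gripper opens to 85 mm and grips with 20 to 120 N. Pads are 22 mm wide; open, the fingers measure 114 mm over their backs; the gripper's body (76 mm by 85 mm) begins 54 mm behind the grasp point. The pads swing forward as they close: fully open they stand 13 mm farther back than shut.
Start: joints at [1.058, 0.521, -0.036, 1.599, 0.021, 1.021, -0.113], TCP at [0.268, -0.565, 0.231] pointing down, gripper open.
Joint ranges: [-2.91, 2.91], [-0.3, 2.13], [-1.5, 1.42], [0.17, 2.43], [-1.26, 4.41], [0.16, 1.93], [-2.52, 2.52]. Speed limits (rad/s): [1.89, 1.89, 2.39, 2.39, 3.01, 3.01, 3.01].

INTERFACE

Orientations are given as [roll, pitch, yaw] about the fixed x, y, z axes, in that order (R = Rz(yaw) Ry(pitch) Rx(roll)).
In Python, from workcell import bot, viewer, workorder gives the robot as it stands.
- The arm moves only by the tool move_arm, never from a script. Its argument "plan" is a list of rows, each a list of 6 numbers: the shift along the tool's x, y, z scaled (see below), then the turn, a rotation vector about the tool's x, y, z scaled (see below). A call has 1 to 5 rows; each row shifts and turns the commanded pose from where the row before left it, along the tool's axes as they then stand; what a row does not reach is not made up. The controller multiplies each number of a shift by 0.025 m and each number of a turn by pi rad. A row lasts 1/10 s, in which the tool goes at most 50 mm and 8.59 degrees, less where a joint would pass 70% of its speed; a pose out of reach is approached as far as the arm can. A call with a number of a shift or a turn outside -1 to 1 is refused whole. A call with a gripper value outside its range is refused whole. "claw" is the closure, from -1 (fully open) to 1 (shut), so that 0 is half open, set as the call begins (left out, the last holds). The fingers move at their own pace and stop on an object; "force" is the grip in N (left out, the last holds). Time passes only in rows, so rows that do not move let the fingers close. It gives the time, the measured TCP pose, the force and the opening at its end, in the units of the state.
- bot.observe(): the state, without advancing time (a new reading comes with each control period).
- viewer.grab_frame(name): name is "scene" or "side" or "wrist"; returns the picture (384x512x3 uint8, red, green, blue); there is no depth.
- viewer.camera_info(name): a dict with "K" (3x3 intrinsics, pixels), "R" (3x3) and "t" (3): a world point X has camera coordinates R X + t. Camera axes: x right, y down, z forward; pixel columns grow to the right and rows downward; lengths in m; the calibration is good to about 2 mm. A picture is of the moment at which its call begins: read the wrist's pose just before it. camera_info takes no time and is no camera call; for the wrist camera it gives the pose at the moment of the call.
- workorder.job_done(): hands the job in, once; it reports no verdict.
The state is a dict: "clock": time; "qpos": joint angles; "qd": joint speeds; "joint_efforts": joint torques, N m; "position": TCP position; "tool_rot": TCP orientation; "force": force on the tool from outside, world axes, zero at the start; "moment": the same for the moment, N m; "grip_width": finger opening in m.
Only numpy, scipy, OpenCV 4.12 (cv2) and the standard library are available. Lean on these libraries where they do the work, as an engineer would, in place of code of your own. Each camera call takes 0.05 s, during which the arm holds its last target.

## Working session

There is one attempt and no reset: what is moved stays moved. The work goes in short steps, Python scripts to look and compute and a tool call to move; the robot and the scene stay as the last step left them, time stands still between calls to the robot, and variables do not carry over. Pictures are saved under pics/ and viewed, and the job is handed in when it is done.

Besides the shell and the picture viewer there is one more tool, called after ">>>" by a JSON object that holds its "api" and its "payload". move_arm: Moves the arm, as the interface text tells. Shifts and turns lie within -1 to 1; 1 stands for 0.025 m of shift or pi rad of turn. Its arguments: {"type":"object","properties":{"plan":{"type":"array","items":{"type":"array","items":{"type":"number"}}},"claw":{"type":"number"},"force":{"type":"number"}},"required":["plan"]}

```bash
mkdir -p pics; ls; python3 - <<'E'
from workcell import bot, viewer, workorder
import cv2
s=bot.observe()
for k,v in s.items(): print(k,v)
print(bot.grip_point_offset)
for n in ["scene","side","wrist"]:
    im=viewer.grab_frame(n); cv2.imwrite(f"pics/{n}0.png",im[:,:,::-1])
    c=viewer.camera_info(n); print(n,c)
E
```

```text
pics
clock 0.0
qpos [ 1.05782549  0.52201873 -0.03628924  1.59999926  0.02122055  1.02112243
 -0.11279515]
qd [-1.13819357e-03  1.32708958e-03 -1.27596633e-03  5.71216067e-05
  2.41452626e-03 -7.63376810e-04  9.86282033e-04]
joint_efforts [ 1.47070237e-03 -9.27110767e+01  1.98115312e+00 -3.69929767e+01
  1.80377037e-02  8.09501245e-03  3.37025358e-05]
position [ 0.26757186 -0.56444893  0.23072637]
tool_rot [-3.14043624e+00  1.20353876e-04  4.42743292e-01]
force [ 0.23916702 -0.50851764 -0.05648811]
moment [0.04404034 0.02016256 0.05307921]
grip_width 0.08518414146499095
0.0187
scene {'K': array([[464.71157529,   0.        , 250.53375582],
       [  0.        , 464.71157529, 193.03945397],
       [  0.        ,   0.        ,   1.        ]]), 'R': array([[ 0.53293973,  0.84594276,  0.01887054],
       [ 0.69543861, -0.42520072, -0.5792836 ],
       [-0.482017  ,  0.32184655, -0.81490761]]), 't': array([-0.30248521, -0.23950646,  1.48558285])}
side {'K': array([[415.25508982,   0.        , 249.13698761],
       [  0.        , 415.25508982, 186.49532081],
       [  0.        ,   0.        ,   1.        ]]), 'R': array([[-0.89330692, -0.44912159,  0.01710408],
       [-0.32352617,  0.61614814, -0.71811719],
       [ 0.31198328, -0.64703267, -0.69571198]]), 't': array([0.45494363, 0.16135136, 1.11546666])}
wrist {'K': array([[345.84432595,   0.        , 255.36883589],
       [  0.        , 345.84432595, 189.07841369],
       [  0.        ,   0.        ,   1.        ]]), 'R': array([[ 0.42821574, -0.90367509, -0.00161437],
       [-0.8587882 , -0.40750036,  0.31052583],
       [-0.28127231, -0.13158565, -0.95056357]]), 't': array([-0.62519259, -0.03933788,  0.38058711])}
```

View pics/scene0.png

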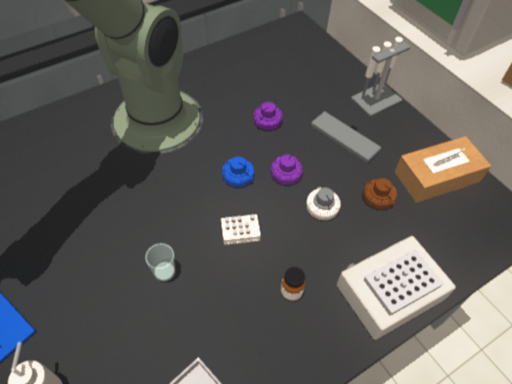

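View pics/side0.png

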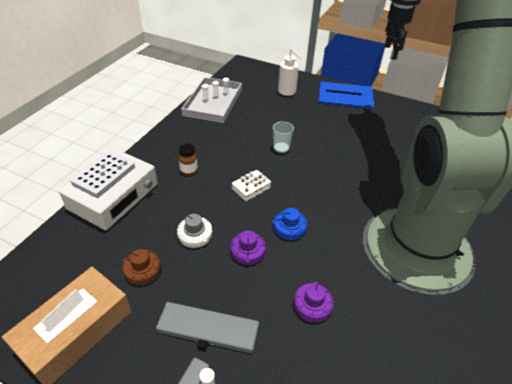

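View pics/wrist0.png

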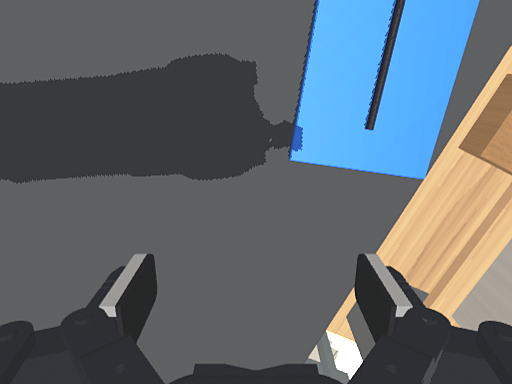

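The scene view shows five timer-shaped things: white (323,203), blue (238,171), purple (268,116) and (287,169), and brown (380,193). The white one with the grey knob matches the description, and it sits at (194,231) in the side view. Next I'll locate it and check a close crop.

```bash
cat > h.py <<'E'
import numpy as np, cv2
from workcell import bot, viewer, workorder
def ray(c,uv):
    d=c["R"].T@np.linalg.solve(c["K"],[uv[0],uv[1],1.]); o=-c["R"].T@c["t"]; return o,d/np.linalg.norm(d)
def onz(c,uv,z):
    o,d=ray(c,uv); return o+d*(z-o[2])/d[2]
def tri(rs):
    A=sum(np.eye(3)-np.outer(d,d) for o,d in rs); b=sum((np.eye(3)-np.outer(d,d))@o for o,d in rs); return np.linalg.solve(A,b)
def proj(c,X):
    p=c["K"]@(c["R"]@np.asarray(X)+c["t"]); return p[:2]/p[2]
E
python3 - <<'E'
from h import *
for n,(u,v) in {"scene":(323,203),"side":(194,231)}.items():
    im=cv2.imread(f"pics/{n}0.png"); c=viewer.camera_info(n)
    cr=im[v-30:v+30,u-30:u+30]
    cv2.imwrite(f"pics/{n}crop.png",cv2.resize(cr,None,fx=9,fy=9,interpolation=cv2.INTER_CUBIC))
    m=(cr.min(2)>50).astype(np.uint8)
    k,l,st,ce=cv2.connectedComponentsWithStats(m); i=1+np.argmax(st[1:,4]); 
    print(n,st[i],ce[i])
    pts=np.argwhere(l==i)[:,::-1]+[u-30,v-30]
    # back-project mask's hull onto z=0.025 plane
    hull=cv2.convexHull(pts.astype(np.float32))[:,0]
    P=np.array([onz(c,p,0.02)[:2] for p in hull]); (x,y),r=cv2.minEnclosingCircle(P.astype(np.float32)); print(x,y,r)
for nm,uv in dict(rack=((240,229)),beaker=(160,262),jar=(292,283),purple=(287,169),brown=(380,193),blue=(238,171)).items():
    print(nm,onz(viewer.camera_info("scene"),uv,0.03))
E
```

```text
scene [   0    0   60   60 3511] [30.15408715 30.13756764]
0.5474909543991089 0.25218045711517334 0.13517573475837708
side [   0    0   60   60 2800] [30.46       29.72107143]
0.5633991956710815 0.2417340725660324 0.1347697228193283
rack [0.50763086 0.00446397 0.03      ]
beaker [ 0.48488242 -0.21528261  0.03      ]
jar [0.70440713 0.03254056 0.03      ]
purple [0.40714712 0.22443451 0.03      ]
brown [0.61218256 0.39736592 0.03      ]
blue [0.34003807 0.10029169 0.03      ]
```

```bash
python3 -c "
import cv2,numpy as np
cv2.imwrite('pics/both.png',np.hstack([cv2.resize(cv2.imread(f'pics/{n}crop.png'),(400,400)) for n in('scene','side')]))"
```

```text
(no output)
```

View pics/both.png

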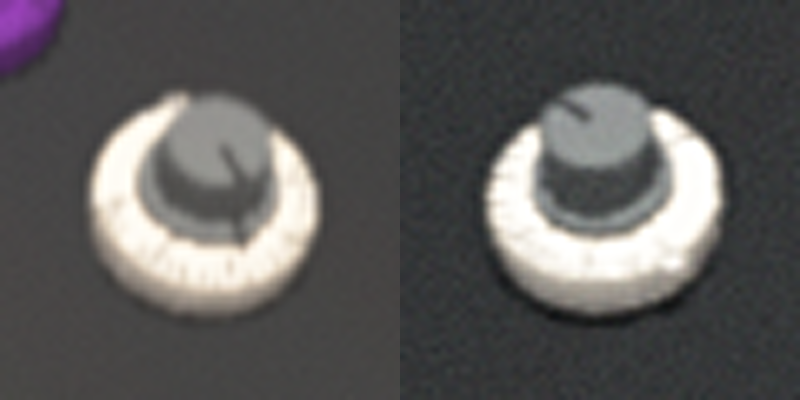

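The crops show the white timer with its grey knob. The zero wedge is upper left at about (318,188) in the scene view, and lower right in the side view. The pointer faces the opposite way. Next I'll fit the axis.

```bash
python3 - <<'E'
from h import *
for n,(u,v),pts_ in (("scene",(323,203),dict(wedge=(180,98),tip=(240,243),kt=(217,130))),("side",(194,231),dict(wedge=(272,268),kt=(198,118),lineout=(158,100)))):
    im=cv2.imread(f"pics/{n}0.png"); c=viewer.camera_info(n)
    cr=im[v-30:v+30,u-30:u+30]
    m=(cr.min(2)>125).astype(np.uint8)
    k,l,st,ce=cv2.connectedComponentsWithStats(m); i=1+np.argmax(st[1:,4]); 
    pts=np.argwhere(l==i)[:,::-1]+[u-30,v-30]
    hull=cv2.convexHull(pts.astype(np.int32))
    # silhouette of cylinder: fit by minimizing? use plane at z=.03 lower part ~ use ellipse centre on mid plane
    P=np.array([onz(c,p,0.015)[:2] for p in hull[:,0].astype(float)],np.float32); (x,y),r=cv2.minEnclosingCircle(P); print(n,st[i],"c15",x,y,r)
    for k,(a,b) in pts_.items():
        if n=="side" and k=="wedge": pass
        uv=(u-30+(a+.5)*60/400-.5, v-30+(b+.5)*60/400-.5)
        print(k,uv,onz(c,uv,{"wedge":.03,"tip":.034,"kt":.065,"lineout":.065}[k]))
E
```

```text
scene [ 14  14  34  32 675] c15 0.5447705388069153 0.24724368751049042 0.0527009554207325
wedge (319.575, 187.275) [0.50833356 0.26522474 0.03      ]
tip (328.575, 209.025) [0.58132863 0.23968063 0.034     ]
kt (325.125, 192.075) [0.54682392 0.24862337 0.065     ]
side [ 13  13  35  33 693] c15 0.5566765069961548 0.23677825927734375 0.058042604476213455
wedge (204.375, 240.775) [0.50558425 0.26752161 0.03      ]
kt (193.275, 218.275) [0.55379027 0.23979109 0.065     ]
lineout (187.275, 215.575) [0.57283479 0.23904145 0.065     ]
```

>>> {"api": "move_arm", "payload": {"plan": [[0.5, -0.5, 0, 0, 0, 0], [0.96, -0.98, 0, 0, 0, 0], [0.96, -0.98, 0, 0, 0, 0], [0.96, -0.98, 0, 0, 0, 0], [0.96, -0.98, 0, 0, 0, 0]], "claw": -1, "force": 40}}

```text
clock: 0.65
position: [0.3186, -0.417, 0.2312]
tool_rot: [-3.141, 0.0, 0.443]
force: [0.9, -0.2, 0.1]
grip_width: 0.0852
```

>>> {"api": "move_arm", "payload": {"plan": [[0.96, -0.98, 0, 0, 0, 0], [0.96, -0.98, 0, 0, 0, 0], [0.96, -0.98, 0, 0, 0, 0], [0.96, -0.98, 0, 0, 0, 0], [0.96, -0.98, 0, 0, 0, 0]]}}

```text
clock: 1.15
position: [0.3746, -0.2549, 0.2313]
tool_rot: [3.142, 0.0, 0.443]
force: [1.5, -0.6, 1.0]
grip_width: 0.0855
```

>>> {"api": "move_arm", "payload": {"plan": [[0.96, -0.98, 0, 0, 0, 0], [0.96, -0.98, 0, 0, 0, 0], [0.96, -0.98, 0, 0, 0, 0], [0.96, -0.98, 0, 0, 0, 0], [0.96, -0.98, 0, 0, 0, 0]]}}

```text
clock: 1.65
position: [0.4306, -0.0928, 0.2313]
tool_rot: [3.142, -0.0, 0.443]
force: [0.5, -0.8, -0.1]
grip_width: 0.0853
```

>>> {"api": "move_arm", "payload": {"plan": [[0.96, -0.98, 0, 0, 0, 0], [0.96, -0.98, 0, 0, 0, 0], [0.96, -0.98, 0, 0, 0, 0], [0.96, -0.98, 0, 0, 0, 0], [0.96, -0.98, 0, 0, 0, 0]]}}

```text
clock: 2.15
position: [0.4865, 0.0693, 0.2313]
tool_rot: [-3.142, 0.0, 0.443]
force: [1.1, -0.9, 0.5]
grip_width: 0.0853
```

```bash
python3 -c "
from h import *
s=bot.observe()
for k in('clock','qpos','position','tool_rot','force','moment'):print(k,s[k])"
```

```text
clock 2.15
qpos [ 0.00573586  0.32506663 -0.33412125  1.93078434  0.13338256  0.90704227
 -1.52263111]
position [0.48649541 0.06926503 0.23125316]
tool_rot [-3.14159257e+00  1.36755225e-04  4.42727212e-01]
force [ 1.14385808 -0.89999897  0.51315974]
moment [ 0.02999789 -0.01788985 -0.02704354]
```

>>> {"api": "move_arm", "payload": {"plan": [[0.96, -0.96, 0, 0, 0, 0], [0.96, -0.96, 0, 0, 0, 0], [0.96, -0.96, 0, 0, 0, 0], [0.96, -0.96, 0, 0, 0, 0], [0.9, -0.9, 0, 0, 0, 0]]}}

```text
clock: 2.65
position: [0.5428, 0.2272, 0.2311]
tool_rot: [-3.142, 0.0, 0.443]
force: [0.4, -1.4, 0.6]
grip_width: 0.0855
```

>>> {"api": "move_arm", "payload": {"plan": [[0.57, -0.52, 0, 0, 0, 0], [0, 0, 0, 0, 0, -0.047], [0, 0, 0, 0, 0, -0.047], [0, 0, 0, 0, 0, -0.047], [0, 0, 0, 0, 0, -0.047]]}}

```text
clock: 3.15
position: [0.5498, 0.2435, 0.2311]
tool_rot: [-3.141, 0.0, 1.039]
force: [-0.1, 0.1, -1.3]
grip_width: 0.0854
```

>>> {"api": "move_arm", "payload": {"plan": [[0, 0, 0, 0, 0, -0.047], [0, 0, 0, 0, 0, -0.047], [0, 0, 0, 0, 0, -0.047], [0, 0, 0, 0, 0, -0.047], [0, 0, 0, 0, 0, -0.047]]}}

```text
clock: 3.65
position: [0.5499, 0.2435, 0.2311]
tool_rot: [-3.141, 0.0, 1.778]
force: [-0.3, 0.4, -0.2]
grip_width: 0.0853
```

>>> {"api": "move_arm", "payload": {"plan": [[0, 0, 0, 0, 0, -0.047], [0, 0, 0, 0, 0, -0.047], [0, 0, 0, 0, 0, -0.047], [0, 0, 0, 0, 0, -0.047], [0, 0, 0, 0, 0, -0.047]]}}

```text
clock: 4.15
position: [0.5499, 0.2435, 0.2311]
tool_rot: [-3.141, -0.0, 2.516]
force: [-0.3, 0.1, 0.9]
grip_width: 0.0853
```

```bash
python3 -c "
from h import *
s=bot.observe()
for k in('clock','qpos','position','tool_rot','force','moment'):print(k,s[k])
c=viewer.camera_info('wrist'); np.savez('w1.npz',**c)
im=viewer.grab_frame('wrist'); cv2.imwrite('pics/w1.png',im[:,:,::-1])
print(proj(c,[.55,.245,.065]))"
```

```text
clock 4.15
qpos [ 0.03839723  0.60232076 -0.83462531  1.63537186  0.48426021  1.12346232
  0.02159982]
position [0.54988192 0.24346468 0.23110815]
tool_rot [-3.14133489e+00 -1.76817872e-04  2.51586738e+00]
force [-0.34660261  0.1348458   0.86882011]
moment [ 0.02149887 -0.03338259  0.02762164]
[256.37855767 165.43277859]
```

View pics/w1.png

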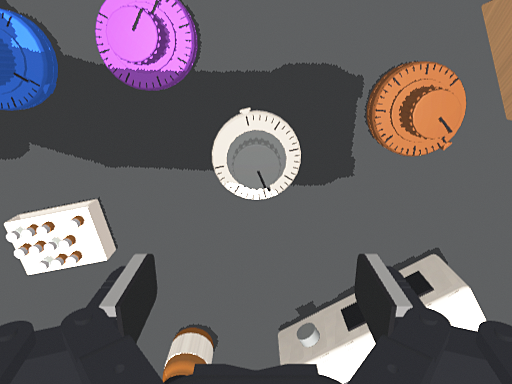

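The wrist view shows the white timer at about (256,155), with the wedge at (247,110) and the pointer line at (262,182). Next I'll measure it at higher zoom.

```bash
cat > meas.py <<'E'
from h import *
import sys
def meas(im,c,u,v,h,name):
    # im BGR
    cr=im[v-h:v+h,u-h:u+h].astype(int)
    cv2.imwrite(name,cv2.resize(cr.astype(np.uint8),(600,600),interpolation=cv2.INTER_CUBIC))
    m=(cr.min(2)>150).astype(np.uint8)
    k,l,st,ce=cv2.connectedComponentsWithStats(m); i=1+np.argmax(st[1:,4])
    hull=cv2.convexHull((np.argwhere(l==i)[:,::-1]+[u-h,v-h]).astype(np.int32))[:,0].astype(float)
    P=np.array([onz(c,p,0.03)[:2] for p in hull])
    # algebraic circle fit with wedge trimmed
    for _ in range(4):
        A=np.c_[2*P,np.ones(len(P))]; s=np.linalg.lstsq(A,(P**2).sum(1),rcond=None)[0]
        r=np.sqrt(s[2]+s[0]**2+s[1]**2); d=np.hypot(*(P-s[:2]).T)-r
        P=P[np.abs(d)<max(.0015,1.5*d.std())]
    print("axis(z=.03 circle)",s[:2],"r",r,len(P)); return s[:2]
E
python3 - <<'E'
from meas import *
c=np.load('w1.npz'); im=cv2.imread('pics/w1.png')
a=meas(im,c,256,155,50,'pics/w1c.png')
print(proj(c,[*a,.03]),proj(c,[*a,.065]))
E
```

```text
axis(z=.03 circle) [0.54967256 0.24479502] r 0.04523299003715532 39
[255.94765257 156.87053976] [255.98814822 165.27864253]
```

View pics/w1c.png

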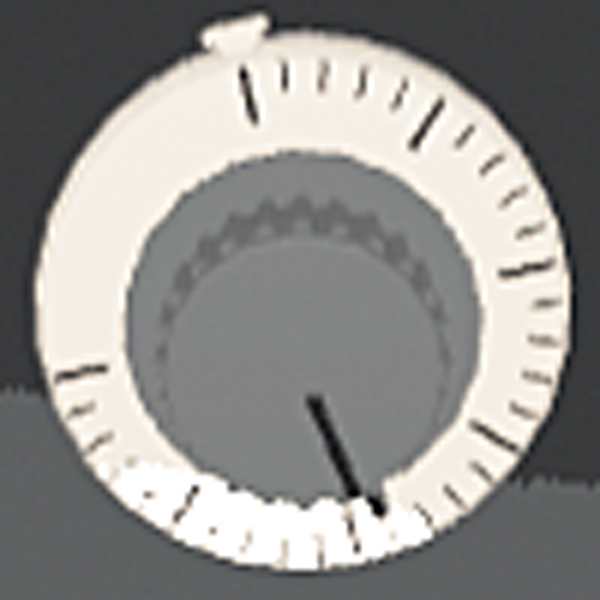

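The marks read clockwise from zero at the top of the crop: 15 min lower right, 20 at (352,530), 25 at (187,505), 30 at (80,372). The pointer sits at about 18. I'll go down part-way and re-check the centring between the pads.

>>> {"api": "move_arm", "payload": {"plan": [[0.01, 0.01, 0.9, 0, 0, 0], [0.01, 0.01, 0.9, 0, 0, 0], [0.01, 0.01, 0.9, 0, 0, 0], [0, 0, 0.9, 0, 0, 0], [0, 0, 0.9, 0, 0, 0]]}}

```text
clock: 4.7
position: [0.5497, 0.2444, 0.1177]
tool_rot: [-3.141, -0.0, 2.507]
force: [0.3, 0.8, -0.6]
grip_width: 0.0855
```

```bash
python3 - <<'E'
from meas import *
s=bot.observe()
for k in('clock','position','tool_rot','force','moment'):print(k,s[k])
c=viewer.camera_info('wrist'); np.savez('w2.npz',**c)
im=viewer.grab_frame('wrist')[:,:,::-1].copy(); cv2.imwrite('pics/w2.png',im)
p=s['position']
for z in (.03,.035,.065): print(z,proj(c,[p[0],p[1],z]),proj(c,[.5497,.2448,z]))
E
```

```text
clock 4.7
position [0.54965991 0.24444187 0.11773579]
tool_rot [-3.14125624e+00 -7.53236397e-05  2.50654951e+00]
force [ 0.34930458  0.76487422 -0.61862224]
moment [ 0.02021806 -0.02243225 -0.03932626]
0.03 [254.65165197 193.78525881] [255.09614363 193.54209049]
0.035 [254.63364783 196.12309885] [255.08701901 195.87561894]
0.065 [254.50845516 212.37938236] [255.02356819 212.10251469]
```

View pics/w2.png

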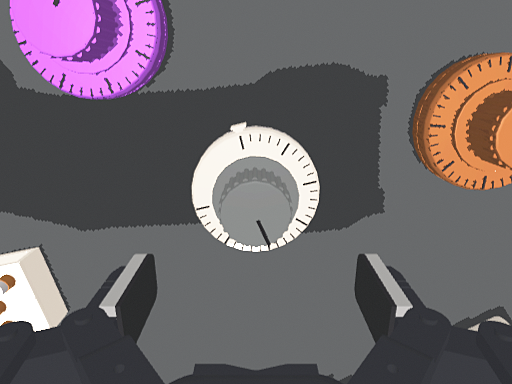

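```bash
python3 - <<'E'
from meas import *
c=np.load('w2.npz'); im=cv2.imread('pics/w2.png')
a=meas(im,c,256,190,75,'pics/w2c.png')
cr=im[115:265,181:331].astype(int)
g=((cr.max(2)<175)&(cr.min(2)>95)).astype(np.uint8)
cv2.imwrite('pics/w2g.png',cv2.resize(g*255,(600,600),interpolation=cv2.INTER_NEAREST))
E
```

```text
axis(z=.03 circle) [0.54901385 0.24535837] r 0.04509078880489438 38
```

View pics/w2c.png

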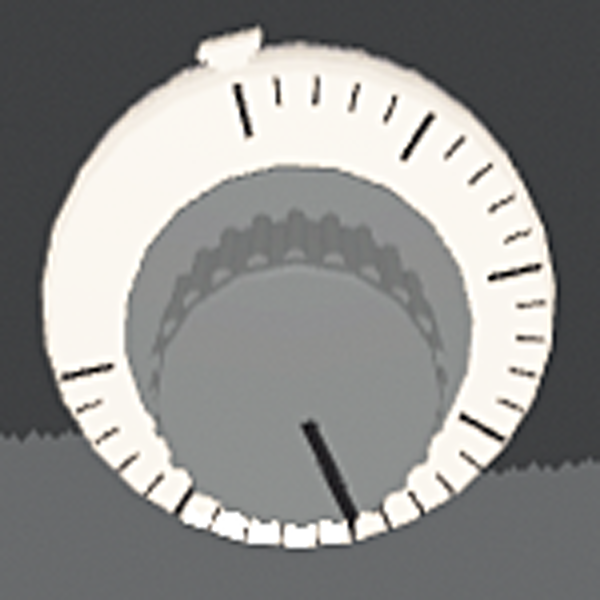

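The knob is centred between the pads to about 0.5 mm across, and to about 1 mm along tool x. Before going down I'll compute the pointer and mark angles.

```bash
python3 - <<'E'
from h import *
c=np.load('w2.npz')
P=lambda a,b,z:onz(c,(181+(a+.5)/4-.5,115+(b+.5)/4-.5),z)[:2]
def ang(p,q): d=q-p; return np.degrees(np.arctan2(d[1],d[0]))
ax=np.array([.5491,.2452])
marks={0:((248,135),(237,88)),5:((404,158),(431,116)),10:((490,277),(540,266)),15:((462,418),(500,438)),25:((192,490),(178,513)),30:((112,368),(63,376))}
for m,(i,o) in marks.items():
    p,q=P(*i,.03),P(*o,.03); mid=(p+q)/2; print(m,ang(p,q),ang(p,q)+9*m, ang(ax,mid)+9*m, np.hypot(*(mid-ax)))
p,q=P(307,425,.065),P(350,522,.065); print("ptr",ang(p,q), p,q)
# axis estimate: intersection of mark lines
A=[];b=[]
for i,o in marks.values():
    p,q=P(*i,.03),P(*o,.03); n=np.array([-(q-p)[1],(q-p)[0]]); n/=np.hypot(*n); A.append(n);b.append(n@p)
print(np.linalg.lstsq(np.array(A),np.array(b),rcond=None)[0])
E
```

```text
0 155.99135855538643 155.99135855538643 158.2252823780219 0.03652373973235351
5 112.29906444731387 157.29906444731387 155.57007800717082 0.03700174934495376
10 66.69436722359747 156.69436722359745 154.66871418968032 0.038440866876593385
15 24.450346016974432 159.45034601697444 154.82636212468822 0.03974017064632682
25 -66.37175629406588 158.62824370593412 159.20502484862976 0.04215760032717285
30 -116.56177593499946 153.43822406500055 160.4218026384718 0.03905363336155789
ptr -14.065434759561313 [0.55518414 0.24253825] [0.57241645 0.23822085]
[0.55114859 0.24254051]
```

>>> {"api": "move_arm", "payload": {"plan": [[0.02, 0.01, 0.85, 0, 0, 0], [0, 0, 0.85, 0, 0, 0], [0, 0, 0.8, 0, 0, 0], [0, 0, 0.5, 0, 0, 0], [0, 0, 0, 0, 0, 0]]}}

```text
clock: 5.25
position: [0.5489, 0.2448, 0.0428]
tool_rot: [-3.14, -0.001, 2.509]
force: [-0.2, 0.0, -0.0]
grip_width: 0.0855
```

>>> {"api": "move_arm", "payload": {"plan": [[0, 0, 0.06, 0, 0, 0], [0, 0, 0, 0, 0, 0], [0, 0, 0, 0, 0, 0], [0, 0, 0, 0, 0, 0], [0, 0, 0, 0, 0, 0]], "claw": 1, "force": 40}}

```text
clock: 5.75
position: [0.5498, 0.2453, 0.0427]
tool_rot: [3.141, 0.0, 2.51]
force: [1.6, 0.8, 0.3]
grip_width: 0.043
```

>>> {"api": "move_arm", "payload": {"plan": [[0, 0, 0, 0, 0, 0], [0, 0, 0, 0, 0, 0]]}}

```text
clock: 5.95
position: [0.5498, 0.2452, 0.0425]
tool_rot: [3.141, 0.0, 2.51]
force: [1.6, 1.3, 0.9]
grip_width: 0.0427
```

```bash
python3 - <<'E'
from h import *
s=bot.observe()
for k in('clock','qpos','position','tool_rot','force','moment','grip_width'):print(k,s[k])
im=viewer.grab_frame('wrist')[:,:,::-1].copy(); cv2.imwrite('pics/w3.png',im)
E
```

```text
clock 5.95
qpos [-0.06239913  0.82909722 -0.68401053  1.76314747  0.69989312  0.80869608
 -0.15313005]
position [0.54977914 0.2452476  0.04249209]
tool_rot [3.14101497e+00 2.76654147e-04 2.50982053e+00]
force [1.613534   1.27089092 0.8958464 ]
moment [ 0.24146575 -0.61706508 -0.10591766]
grip_width 0.04273751508419498
```

View pics/w3.png

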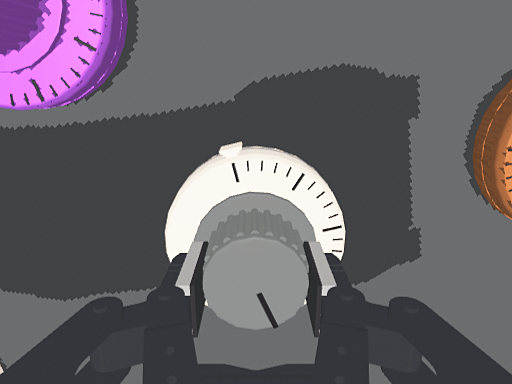

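The grip closed on the knob at 43 mm width, roughly centred. The force is about 2 N. Now I'll lean on it in small steps.

>>> {"api": "move_arm", "payload": {"plan": [[0, 0, 0.04, 0, 0, 0], [0, 0, 0.04, 0, 0, 0], [0, 0, 0, 0, 0, 0]]}}

```text
clock: 6.3
position: [0.5496, 0.2452, 0.0402]
tool_rot: [3.141, -0.0, 2.51]
force: [2.0, 1.3, -0.2]
grip_width: 0.0427
```

>>> {"api": "move_arm", "payload": {"plan": [[0, 0, 0.04, 0, 0, 0], [0, 0, 0, 0, 0, 0]]}}

```text
clock: 6.5
position: [0.5497, 0.2453, 0.0398]
tool_rot: [3.141, 0.0, 2.51]
force: [0.2, -0.6, 10.3]
grip_width: 0.0425
```

>>> {"api": "move_arm", "payload": {"plan": [[0, 0, 0.008, 0, 0, 0], [0, 0, 0, 0, 0, 0]]}}

```text
clock: 6.7
position: [0.5497, 0.2452, 0.0397]
tool_rot: [3.141, 0.001, 2.51]
force: [0.7, -1.7, 11.8]
grip_width: 0.0429
```

>>> {"api": "move_arm", "payload": {"plan": [[0, 0, 0.006, 0, 0, 0.02], [0, 0, 0, 0, 0, 0.02], [0, 0, 0, 0, 0, 0.02]]}}

```text
clock: 7.0
position: [0.5498, 0.2452, 0.0397]
tool_rot: [3.141, 0.001, 2.319]
force: [-0.5, -1.9, 13.4]
grip_width: 0.0426
```

```bash
cat > st.py <<'E'
from h import *
s=bot.observe()
for k in('clock','qpos','position','tool_rot','force','moment','grip_width'):print(k,np.round(s[k],4))
E
python3 st.py
```

```text
clock 7.0
qpos [-0.091   0.8198 -0.6381  1.7655  0.6655  0.7836 -0.3185]
position [0.5498 0.2452 0.0397]
tool_rot [3.1410e+00 5.0000e-04 2.3189e+00]
force [-0.4794 -1.9023 13.4352]
moment [-0.1517 -0.0768  0.1279]
grip_width 0.0426
```

The moment of 0.128 N m matches the knob drag. I'll check that the knob turns and the case stays still.

>>> {"api": "move_arm", "payload": {"plan": [[0, 0, 0, 0, 0, 0.03], [0, 0, 0, 0, 0, 0.03], [0, 0, 0, 0, 0, 0.03], [0, 0, 0, 0, 0, 0.03], [0, 0, 0, 0, 0, 0.03]]}}

```text
clock: 7.5
position: [0.55, 0.2452, 0.0397]
tool_rot: [3.14, 0.0, 1.846]
force: [1.5, -1.4, 11.9]
grip_width: 0.0428
```

```bash
python3 st.py; python3 - <<'E'
from h import *
c=viewer.camera_info('wrist'); np.savez('w4.npz',**c)
im=viewer.grab_frame('wrist')[:,:,::-1].copy(); cv2.imwrite('pics/w4.png',im)
E
```

```text
clock 7.5
qpos [-0.1614  0.7911 -0.5274  1.7692  0.5636  0.7355 -0.7123]
position [0.55   0.2452 0.0397]
tool_rot [3.1405e+00 2.0000e-04 1.8464e+00]
force [ 1.4643 -1.3738 11.9109]
moment [-0.2117 -0.4568  0.1857]
grip_width 0.0428
```

View pics/w4.png

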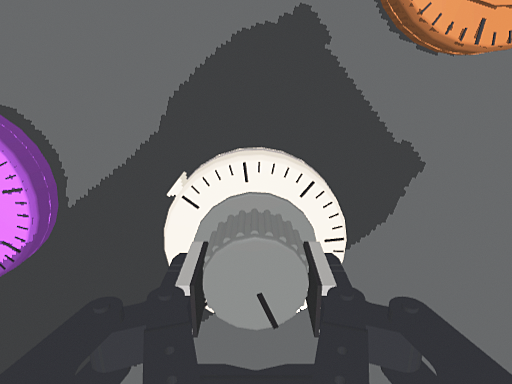

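The knob is unchanged relative to the tool and the case marks have turned by the 38° commanded, so the case is standing still. I'll continue.

>>> {"api": "move_arm", "payload": {"plan": [[0, 0, 0.005, 0, 0, 0.03], [0, 0, 0, 0, 0, 0.03], [0, 0, 0, 0, 0, 0.03], [0, 0, 0, 0, 0, 0.03], [0, 0, 0, 0, 0, 0.03]]}}

```text
clock: 8.05
position: [0.5501, 0.2451, 0.0397]
tool_rot: [3.14, -0.0, 1.375]
force: [1.2, -0.5, 13.6]
grip_width: 0.0424
```

>>> {"api": "move_arm", "payload": {"plan": [[0, 0, 0.002, 0, 0, 0.03], [0, 0, 0, 0, 0, 0.03], [0, 0, 0, 0, 0, 0.03], [0, 0, 0, 0, 0, 0.03], [0, 0, 0, 0, 0, 0.03]]}}

```text
clock: 8.55
position: [0.5502, 0.2449, 0.0396]
tool_rot: [3.14, -0.001, 0.904]
force: [1.1, -2.6, 13.1]
grip_width: 0.0427
```

```bash
python3 st.py; python3 - <<'E'
from h import *
for n in('wrist','scene','side'):
    c=viewer.camera_info(n); np.savez(f'{n}5.npz',**c)
    im=viewer.grab_frame(n)[:,:,::-1].copy(); cv2.imwrite(f'pics/{n}5.png',im)
    if n!='wrist':
        u,v={"scene":(323,203),"side":(194,231)}[n]; cv2.imwrite(f'pics/{n}5c.png',cv2.resize(im[v-30:v+30,u-30:u+30],(400,400),interpolation=cv2.INTER_CUBIC))
cv2.imwrite('pics/b5.png',np.hstack([cv2.imread(f'pics/{n}5c.png') for n in('scene','side')]))
E
```

```text
clock 8.55
qpos [-0.3172  0.7517 -0.2926  1.7779  0.329   0.6588 -1.4645]
position [0.5502 0.2449 0.0396]
tool_rot [ 3.1404e+00 -9.0000e-04  9.0370e-01]
force [ 1.0501 -2.6228 13.139 ]
moment [-0.7297 -0.6468  0.1478]
grip_width 0.0427
```

View pics/wrist5.png

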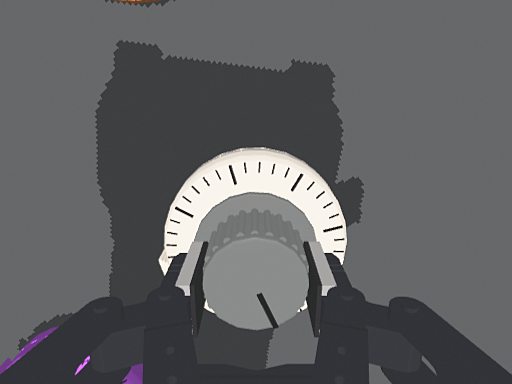

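View pics/b5.png

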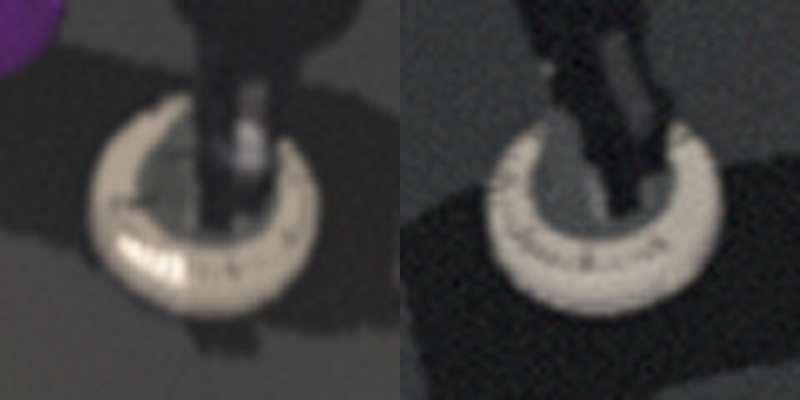

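```bash
python3 - <<'E'
from h import *
from scipy.optimize import least_squares
def run(c,f,marks,ptrs):
    M=np.array([m for m in marks for _ in (0,1)]); X=np.array([onz(c,f(*p),.03)[:2] for m in marks for p in marks[m]])
    def res(s):
        d=X-s[:2]; a=np.arctan2(d[:,1],d[:,0]); return np.angle(np.exp(1j*(a-s[2]+np.radians(9*M))))
    r=least_squares(res,[.55,.2445,np.radians(157)],x_scale=[.01,.01,.1]); s=r.x
    print("axis",s[:2],"zero",np.degrees(s[2])%360,"rms deg",np.degrees(r.fun.std()), "rad",np.hypot(*(X-s[:2]).T).round(4))
    for p,q,z in ptrs:
        p,q=onz(c,f(*p),z)[:2],onz(c,f(*q),z)[:2]; d=q-p; a=np.arctan2(d[1],d[0]); b=np.arctan2(*(q-s[:2])[::-1])
        for t in(a,b): print("   ptr",np.degrees(t)," min",(np.degrees(s[2]-t)%360)/9)
run(np.load('w2.npz'),lambda a,b:(181+(a+.5)/4-.5,115+(b+.5)/4-.5),{0:((248,135),(237,88)),5:((404,158),(431,116)),10:((490,277),(540,266)),15:((462,418),(500,438)),25:((192,490),(178,513)),30:((112,368),(63,376))},[((307,425),(350,522),.065)])
run(np.load('w1.npz'),lambda a,b:(206+(a+.5)/6-.5,105+(b+.5)/6-.5),{0:((255,122),(243,68)),5:((415,148),(440,100)),10:((502,273),(552,265)),15:((475,425),(514,448)),20:((351,517),(356,550)),25:((197,490),(178,518)),30:((105,369),(55,377))},[((315,400),(357,492),.065),((378,512),(378,512),.035)])
E
python3 -c "
import cv2
im=cv2.imread('pics/wrist5.png');cv2.imwrite('pics/w5c.png',cv2.resize(im[140:340,155:355],(800,800),interpolation=cv2.INTER_CUBIC)[:600])
cv2.imwrite('pics/w5k.png',cv2.resize(im[270:340,220:300],(640,560),interpolation=cv2.INTER_CUBIC))"
```

```text
axis [0.55084942 0.24400184] zero 157.52021159861704 rms deg 0.27076664125536487 rad [0.0345 0.0427 0.0346 0.0429 0.0344 0.0432 0.0345 0.0425 0.0377 0.0431
 0.0341 0.043 ]
   ptr -14.065434759561313  min 19.065071817575372
   ptr -15.00526321399446  min 19.16949720140128
axis [0.55080201 0.24418086] zero 157.44168454951998 rms deg 0.36958938555655185 rad [0.0343 0.0432 0.0344 0.0432 0.0344 0.0428 0.0347 0.0427 0.0358 0.042
 0.0351 0.0413 0.0347 0.0434]
   ptr -11.92871744801938  min 18.81893355528215
   ptr -12.369401940621838  min 18.867898498904644
   ptr 0.0  min 17.493520505502218
   ptr -14.173454560750162  min 19.068348790030015
```

View pics/w5c.png

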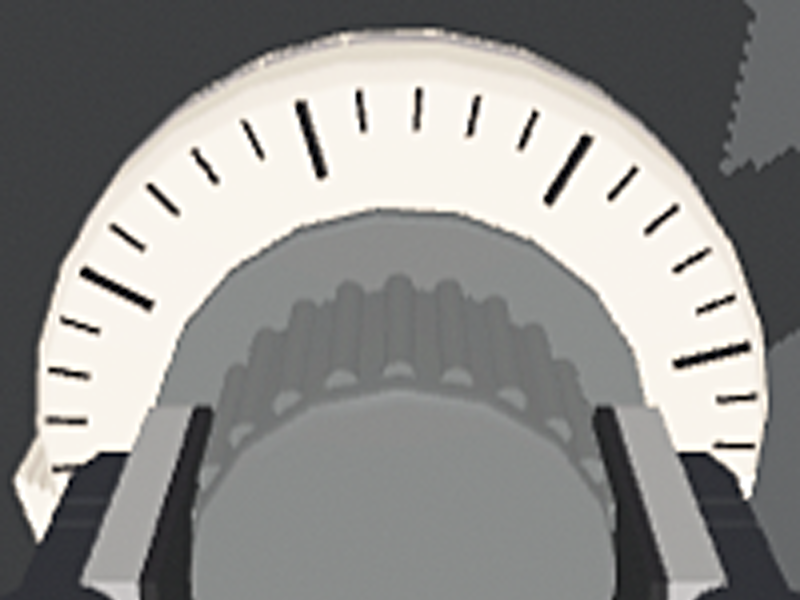

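View pics/w5k.png

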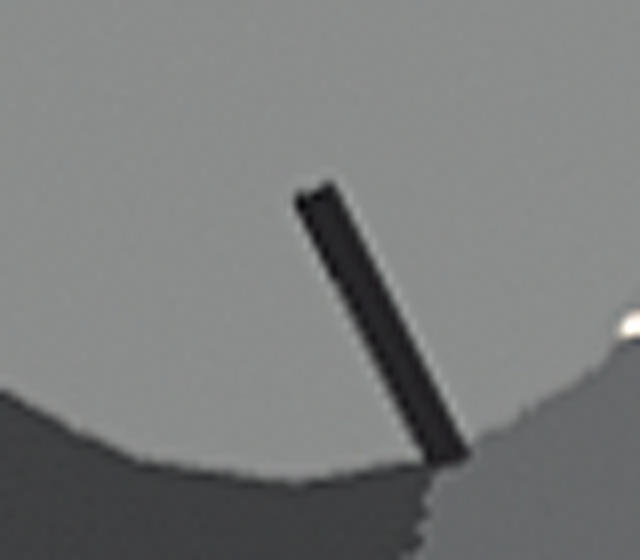

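```bash
cat > p5.py <<'E'
from h import *
from scipy.optimize import least_squares
def run(c,f,marks,ptrs,g):
    M=np.array([m for m in marks for _ in (0,1)]); X=np.array([onz(c,f(*p),.03)[:2] for m in marks for p in marks[m]])
    def res(s):
        d=X-s[:2]; a=np.arctan2(d[:,1],d[:,0]); return np.angle(np.exp(1j*(a-s[2]+np.radians(9*M))))
    r=least_squares(res,[.55,.2445,np.radians(157)],x_scale=[.01,.01,.1]); s=r.x
    print("axis",s[:2],"zero",np.degrees(s[2])%360,"rms deg",np.degrees(r.fun.std()), "rad",np.hypot(*(X-s[:2]).T).round(4))
    for p,q,z in ptrs:
        p,q=onz(c,g(*p),z)[:2],onz(c,g(*q),z)[:2]; d=q-p; a=np.arctan2(d[1],d[0]); b=np.arctan2(*(q-s[:2])[::-1])
        for t in(a,b): print("   ptr",np.degrees(t)," min",(np.degrees(s[2]-t)%360)/9)
E
python3 - <<'E'
from p5 import *
run(np.load('wrist5.npz'),lambda a,b:(155+(a+.5)/4-.5,140+(b+.5)/4-.5),{5:((151,306),(83,270)),10:((321,178),(301,102)),15:((549,203),(588,137)),20:((675,364),(749,347))},[((316,192),(446,456),.063)],lambda a,b:(220+(a+.5)/8-.5,270+(b+.5)/8-.5))
E
```

```text
axis [0.55132032 0.24456955] zero 157.26254891608707 rms deg 0.23017957719720436 rad [0.0341 0.0431 0.0339 0.0431 0.0341 0.0431 0.0341 0.0431]
   ptr -105.18801205843599  min 29.161173441613673
   ptr -104.45571986621809  min 29.079807642478347
```

>>> {"api": "move_arm", "payload": {"plan": [[0, 0, 0, 0, 0, 0.03], [0, 0, 0, 0, 0, 0.03], [0, 0, 0, 0, 0, 0.03], [0, 0, 0, 0, 0, 0.015], [0, 0, 0, 0, 0, 0]]}}

```text
clock: 9.2
position: [0.5502, 0.2448, 0.0396]
tool_rot: [3.14, -0.001, 0.576]
force: [1.8, -2.8, 14.8]
grip_width: 0.0426
```

```bash
python3 st.py; python3 - <<'E'
from h import *
for n in('wrist','scene'):
    c=viewer.camera_info(n); np.savez(f'{n}6.npz',**c)
    im=viewer.grab_frame(n)[:,:,::-1].copy(); cv2.imwrite(f'pics/{n}6.png',im)
im=cv2.imread('pics/wrist6.png');cv2.imwrite('pics/w6c.png',cv2.resize(im[140:340,155:355],(600,600),interpolation=cv2.INTER_CUBIC))
E
```

```text
clock 9.2
qpos [-0.3749  0.744  -0.2079  1.7813  0.2382  0.6397 -1.7164]
position [0.5502 0.2448 0.0396]
tool_rot [ 3.1404e+00 -1.0000e-03  5.7550e-01]
force [ 1.7903 -2.7678 14.7876]
moment [-0.9861 -0.5885 -0.0677]
grip_width 0.0426
```

View pics/w6c.png

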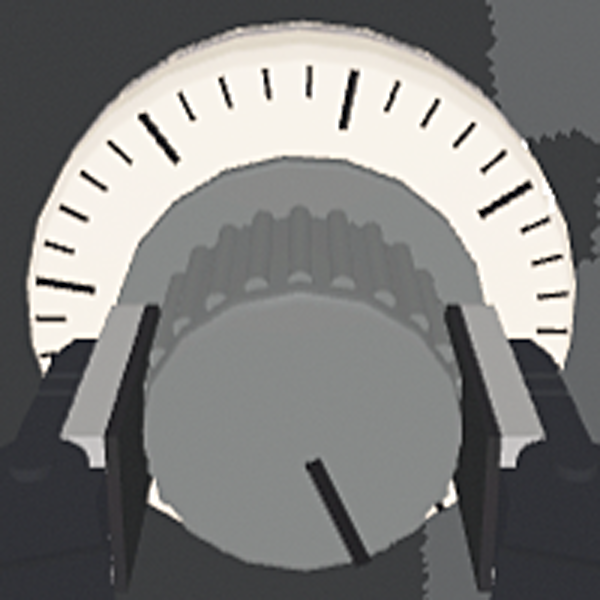

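```bash
python3 - <<'E'
from p5 import *
f=lambda a,b:(155+(a+.5)/3-.5,140+(b+.5)/3-.5)
run(np.load('wrist6.npz'),f,{5:((95,291),(36,283)),10:((176,161),(143,117)),15:((344,128),(354,72)),20:((482,215),(530,186))},[((314,462),(362,560),.063)],f)
E
```

```text
axis [0.55123252 0.24414746] zero 157.55428815433064 rms deg 0.148532073195035 rad [0.0341 0.0436 0.0345 0.043  0.0343 0.0432 0.0342 0.0429]
   ptr -124.08878205428839  min 31.293674467624335
   ptr -123.52141562052901  min 31.230633752762188
```

The pointer is at about 31.25 min, past the 30 mark, and the case hasn't moved (zero still at 157.5°). Now I'll turn back 56°.

>>> {"api": "move_arm", "payload": {"plan": [[0, 0, 0, 0, 0, -0.03], [0, 0, 0, 0, 0, -0.03], [0, 0, 0, 0, 0, -0.03], [0, 0, 0, 0, 0, -0.03], [0, 0, 0, 0, 0, -0.03]]}}

```text
clock: 9.8
position: [0.5502, 0.245, 0.0396]
tool_rot: [3.14, -0.001, 1.053]
force: [0.1, -2.6, 14.4]
grip_width: 0.0424
```

>>> {"api": "move_arm", "payload": {"plan": [[0, 0, 0, 0, 0, -0.03], [0, 0, 0, 0, 0, -0.03], [0, 0, 0, 0, 0, -0.03], [0, 0, 0, 0, 0, -0.03], [0, 0, 0, 0, 0, -0.03]]}}

```text
clock: 10.3
position: [0.5501, 0.2452, 0.0396]
tool_rot: [3.14, -0.0, 1.524]
force: [-0.1, -0.5, 14.5]
grip_width: 0.0424
```

>>> {"api": "move_arm", "payload": {"plan": [[0, 0, 0, 0, 0, -0.0125], [0, 0, 0, 0, 0, 0], [0, 0, 0, 0, 0, 0]]}}

```text
clock: 10.6
position: [0.5501, 0.2452, 0.0396]
tool_rot: [3.14, -0.0, 1.56]
force: [0.6, -0.8, 13.7]
grip_width: 0.0427
```

```bash
python3 st.py; python3 - <<'E'
from h import *
for n in('wrist',):
    c=viewer.camera_info(n); np.savez(f'{n}7.npz',**c)
    im=viewer.grab_frame(n)[:,:,::-1].copy(); cv2.imwrite(f'pics/{n}7.png',im)
cv2.imwrite('pics/w7c.png',cv2.resize(im[140:340,155:355],(600,600),interpolation=cv2.INTER_CUBIC))
E
```

```text
clock 10.6
qpos [-0.2053  0.7771 -0.4603  1.7716  0.4989  0.7099 -0.9477]
position [0.5501 0.2452 0.0396]
tool_rot [ 3.1403e+00 -3.0000e-04  1.5597e+00]
force [ 0.6158 -0.8176 13.7492]
moment [-0.343  -0.378   0.0801]
grip_width 0.0427
```

View pics/w7c.png

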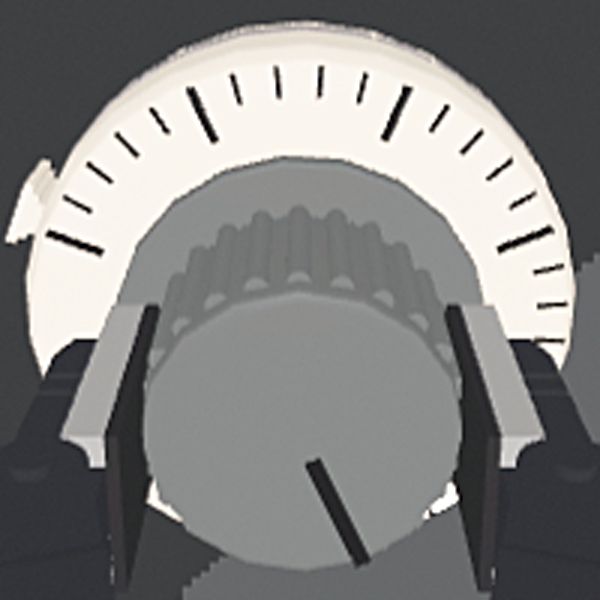

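```bash
python3 - <<'E'
from p5 import *
f=lambda a,b:(155+(a+.5)/3-.5,140+(b+.5)/3-.5)
run(np.load('wrist7.npz'),f,{0:((102,252),(48,236)),5:((214,140),(191,89)),10:((386,138),(408,88)),15:((500,249),(553,232))},[((314,462),(362,560),.063)],f)
E
```

```text
axis [0.55131295 0.24456173] zero 157.346533121091 rms deg 0.30268862705260835 rad [0.0343 0.0431 0.0345 0.0432 0.0345 0.043  0.0343 0.043 ]
   ptr -67.70409604136685  min 25.005625462495317
   ptr -66.70634457985231  min 24.894764188993705
```

It reads 25.0 min. I'll ease the load and then let go.

>>> {"api": "move_arm", "payload": {"plan": [[0, 0, -0.02, 0, 0, 0], [0, 0, 0, 0, 0, 0]]}}

```text
clock: 10.85
position: [0.55, 0.2452, 0.0398]
tool_rot: [3.141, -0.0, 1.56]
force: [2.9, -0.6, 8.5]
grip_width: 0.0429
```

>>> {"api": "move_arm", "payload": {"plan": [[0, 0, 0, 0, 0, 0], [0, 0, 0, 0, 0, 0], [0, 0, 0, 0, 0, 0], [0, 0, 0, 0, 0, 0], [0, 0, 0, 0, 0, 0]], "claw": -1}}

```text
clock: 11.35
position: [0.5494, 0.2451, 0.0392]
tool_rot: [-3.141, 0.0, 1.56]
force: [0.6, 0.2, -0.4]
grip_width: 0.0855
```

```bash
python3 st.py
```

```text
clock 11.35
qpos [-0.2053  0.7776 -0.4603  1.7721  0.4982  0.7103 -0.9475]
position [0.5494 0.2451 0.0392]
tool_rot [-3.1413e+00  1.0000e-04  1.5596e+00]
force [ 0.6387  0.208  -0.3799]
moment [ 0.0436 -0.0408  0.02  ]
grip_width 0.0855
```

Released and clear. Now I'll lift straight up to the height of the first look and check.

>>> {"api": "move_arm", "payload": {"plan": [[0, 0, -0.4, 0, 0, 0], [0, 0, -0.9, 0, 0, 0], [0, 0, -0.9, 0, 0, 0], [0, 0, -0.9, 0, 0, 0], [0, 0, -0.5, 0, 0, 0]]}}

```text
clock: 11.85
position: [0.55, 0.2455, 0.1316]
tool_rot: [3.14, -0.001, 1.56]
force: [0.1, 0.6, -0.2]
grip_width: 0.0853
```

>>> {"api": "move_arm", "payload": {"plan": [[0, 0, -0.9, 0, 0, 0], [0, 0, -0.5, 0, 0, 0], [0, 0, 0, 0, 0, 0]]}}

```text
clock: 12.15
position: [0.5501, 0.2455, 0.1658]
tool_rot: [3.139, -0.001, 1.559]
force: [0.6, 0.5, 0.5]
grip_width: 0.0852
```

```bash
python3 st.py; python3 - <<'E'
from h import *
for n in('wrist','scene'):
    c=viewer.camera_info(n); np.savez(f'{n}8.npz',**c)
    im=viewer.grab_frame(n)[:,:,::-1].copy(); cv2.imwrite(f'pics/{n}8.png',im)
im=cv2.imread('pics/wrist8.png')
u,v=np.round(proj(np.load('wrist8.npz'),[.5508,.2443,.035])).astype(int);print(u,v)
cv2.imwrite('pics/w8c.png',cv2.resize(im[v-60:v+60,u-60:u+60],(600,600),interpolation=cv2.INTER_CUBIC))
E
```

```text
clock 12.15
qpos [-0.1441  0.6093 -0.5482  1.7052  0.381   0.9327 -0.8533]
position [0.5501 0.2455 0.1658]
tool_rot [ 3.1394e+00 -1.0000e-03  1.5594e+00]
force [0.5922 0.4502 0.4818]
moment [ 0.0281 -0.0437  0.0414]
grip_width 0.0852
254 179
```

View pics/w8c.png

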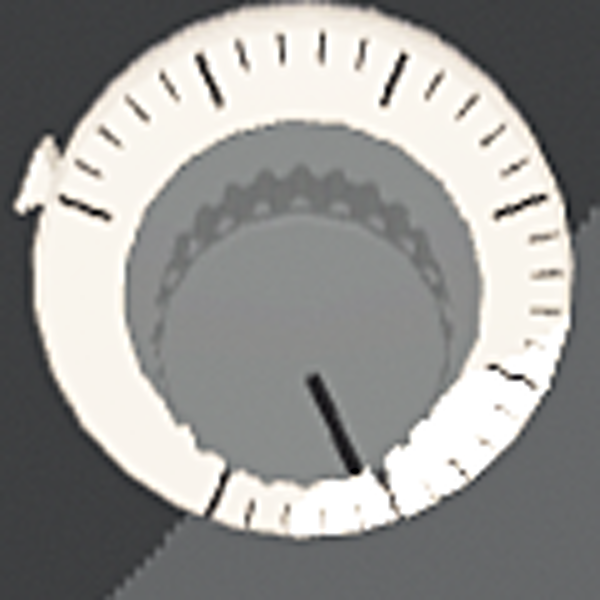

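View pics/scene8.png

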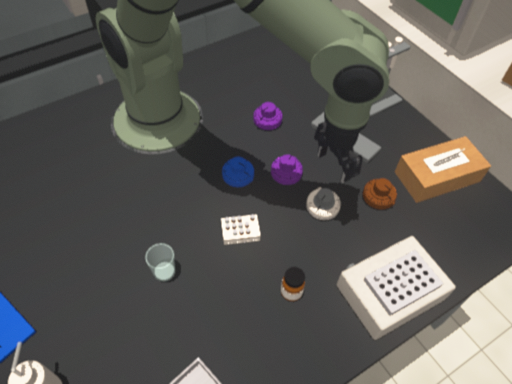

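The crop shows the pointer tip running into the 25 mark at (388,495). The scene view shows everything else undisturbed. I'll put a number on it.

```bash
python3 - <<'E'
from p5 import *
c=np.load('wrist8.npz')
f=lambda a,b:(194+(a+.5)/5-.5,119+(b+.5)/5-.5)
run(c,f,{0:((110,215),(62,199)),5:((219,104),(201,54)),10:((387,103),(405,54)),15:((496,216),(548,197)),20:((490,366),(535,383)),30:((225,476),(210,515))},[((314,377),(357,470),.063),((314,377),(380,485),.035)],f)
E
```

```text
axis [0.55079472 0.244696  ] zero 156.9898378882284 rms deg 0.33806428925511045 rad [0.0346 0.0429 0.0346 0.0431 0.0346 0.043  0.0343 0.0433 0.034  0.0423
 0.0356 0.0434]
   ptr -66.98455039757519  min 24.886043142867067
   ptr -67.06384886974323  min 24.894854084219073
   ptr -60.57999719326247  min 24.174426120165652
   ptr -69.01170355709348  min 25.111282382813542
```

```bash
python3 -c "
from workcell import workorder; print(workorder.job_done())"
```

```text
the job is handed in; nothing more can be done
None
```

The white timer is set to 25 minutes and the job is handed in, with the clock at about 12 s when I handed it in.

- **Winding:** I gripped the knob and pressed it down about 2 mm until it seated. I leaned on it with 12–15 N, which puts about 16–19 N on the feet with the weight included. I then turned it clockwise from about 19 min to about 31.25 min, and back to 25.
- **Dial:** After letting go, the knob line reads 24.9 min and the pointer tip 25.1 min, which straddles 25 within what I could measure. One computed reading of 24.2 min mixed two heights in the picture, so I left it out.
- **Timer case:** Its axis measured within about 1 mm of where it started, and the zero mark within about 0.5°, so it did not skid or spin.
- **Surroundings:** The last scene picture showed the rack, beaker and jar where they were. The gripper was open about 10 cm above the timer and touching nothing. I took no picture after handing in.

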